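# Lift the parts basket out of its tub

### The job

Lift the lid off the round steel tub by its knob and set it down flat, knob up, on the bare bench beside the tub, without dropping it. Then take the basket inside by the grip of its carrying bar, lift it level straight up out of the tub with the three bushes still in it, and finish while holding it still and level straight above the middle of the tub, its underside about 5 cm above the rim. Leave the other things on the bench where they are.

Things in the scene. Friction and masses are not known exactly. Their poses are not given: they have to be found in the camera images.
- tub: Round steel tub fixed to the bench, 180 mm diameter, 95 mm high, open top (172 mm inside), small wire lugs outside at +y and -y (212 mm over them, 70 mm up). Origin: centre of its underside, z up; rim at z 95 mm, inner floor at 4 mm. It stands left or right of the robot's middle, the nail pan on the other side; the bench between them (gap 0.27 m or more) is bare from x = 0.33 to 0.57 m.
- lid: Loose round aluminium lid on the tub, 190 mm diameter, about 0.2 kg. Origin: centre of its lowest edge, z up. A locating ring (162 mm outside diameter, z 0 to 6 mm) sits inside the tub's mouth with 5 mm of play all round; the plate spans z 6 to 11 mm. On the bench it stands on the ring, its origin at height 0.
- lid_knob: Black round knob fixed at the middle of the lid, 28 mm in diameter and 38 mm high; origin at the centre of its foot, on the plate (11 mm above the lid's origin), z up. Grip it about 24 mm above its origin.
- basket: Round dark steel basket, 140 mm diameter, wall 31 mm high, loose on the tub's floor under the lid, any yaw, up to 8 mm off the tub's centre; 0.25 to 0.45 kg without the bushes. Origin: centre of its underside, z up. A fixed carrying bar spans it along its y axis on two uprights; its top, grip included, is 75 mm above the origin, 16 mm below the tub's rim.
- basket_grip: Black block-shaped grip fixed at the middle of the basket's carrying bar: 64 mm long along its y axis (the bar's direction), 20 mm wide along its x (the direction to close the fingers), 18 mm high. Origin at its centre, 66 mm above the basket's origin, axes parallel to the basket's.
- bush_0: One of three equal loose steel bushes (short tubes, 32 mm in diameter, 16 mm high, 20 mm bore, 40 g) standing in the basket; origin at the centre of its underside.
- bush_1: One of three equal loose steel bushes (short tubes, 32 mm in diameter, 16 mm high, 20 mm bore, 40 g) standing in the basket; origin at the centre of its underside.
- bush_2: One of three equal loose steel bushes (short tubes, 32 mm in diameter, 16 mm high, 20 mm bore, 40 g) standing in the basket; origin at the centre of its underside.
- nail_pan: Bystander: open round aluminium pan holding bent nails, 194 mm in diameter, 79 mm high, no lid. Origin at the centre of its underside.
- tape_measure: Bystander: tape measure standing on the bench near the toolbox, 34 x 97 x 68 mm. Origin at the centre of its underside.
- screw_tin: Bystander: small open tin of screws, 73 mm in diameter, 49 mm high, far left. Origin at the centre of its underside.
- brush: Bystander: flat paint brush lying far right, 54 mm wide, 212 mm long, 16 mm high. Origin at the centre of its underside.

How it is judged:
By the outcome, as a careful person would: the job done as asked, in the order asked, and still so for the second after the job is handed in, while the arm keeps its last pose, push and grip.
It also fails if it takes over 54 s, if anything falls off the work surface, if the arm or the gripper's body presses on something with over 40 N, if the wrist force passes 120 N, or if a joint passes its speed limit or range.

### The arm

A 6-joint arm with a two-finger parallel gripper is mounted at the origin on a cart in front of the work surface, level with it; the furniture and walls round the work are solid. World frame = base frame: x ahead of the robot, y to its left, z up, the work surface at z = 0. Lengths are in m, angles in degrees, forces in N, time in s.
With the tool pointing down it reaches from about 0.25 to 0.725 m from the base axis. Payload 9.7 kg.
Tool frame: the origin (TCP) lies between the finger pads; the fingertips stand 25 mm ahead of it and the grasp point (between the pads) lies 6 mm ahead of it; z points along the fingers, y is the line along which they close (so a half turn about z gives the same grasp; the last joint's range is limited). The gripper opens to 85 mm and grips with 20 to 120 N. Pads are 22 mm wide; open, the fingers measure 114 mm over their backs; the gripper's body (76 mm by 85 mm) begins 54 mm behind the grasp point. The pads swing forward as they close: fully open they stand 13 mm farther back than shut.
Start: joints at [-65.89, 4.979, 10.078, 95.1, 0, 90], TCP at [0.225, -0.502, 0.256] pointing down, gripper open.
Joint ranges: [-179.16, 179.16], [-48.56, 103.87], [-65.8, 70.77], [-126.05, 130.52], [-82.76, 87.17], [-180, 180]. Speed limits (degrees/s): [127.2, 127.2, 147.25, 180, 180, 180].

### API

Orientations are given as [roll, pitch, yaw] about the fixed x, y, z axes, in that order (R = Rz(yaw) Ry(pitch) Rx(roll)).
In Python, from workcell import bot gives the robot as it stands.
- The arm moves only by the tool hand_motion, called after "Request:" as name(argument=value, ...), one argument or row to a line, values as JSON. Schema: {"type":"object","properties":{"moves":{"type":"array","items":{"type":"array","items":{"type":"number"},"minItems":5,"maxItems":5},"minItems":1,"maxItems":5},"grip_force":{"type":"number"},"only":{"type":"string"},"quiet":{"type":"boolean"},"lines":{"type":"string"}},"required":["moves"],"additionalProperties":false}. moves is a list of rows, 1 to 5 of them, each of 5 numbers: dx, dy, dz in shares of 200 mm (1.0 is 200 mm), then a turn about the tool's z in shares of pi rad (1.0 is pi rad), then the finger opening in m; each row is the pose to reach, as a shift and turn from the pose commanded when the call began, along the tool's axes at that moment; what a row does not reach only later rows make up. A row lasts 1/12 s, in which the tool goes at most 0.0417 m and 7.16 degrees, less where a joint would pass 70% of its speed; a pose out of reach is approached as far as the arm can. The fingers move at their own pace and stop on an object; grip_force is the grip in N (left out, the last holds). Time passes only in rows, so rows that do not move let the fingers close. The tool returns the time, the measured TCP pose, the force, the opening and the grip force at its end. only (a regular expression) keeps the lines of the reply that match it, lines (a string "A,B") keeps lines A to B, and quiet returns only ok. Shift and turn numbers lie between -1 and 1, and a call with a number outside is refused. Input that does not fit is refused with a message, and nothing moves.
- bot.get_obs(): the state, without advancing time (a new reading comes with each control period).
- bot.camera(name): name is "side" or "top"; returns the picture (480x640x3 uint8, blue, green, red); there is no depth.
- bot.camera_info(name): a dict with "mtx" (3x3 intrinsics, pixels), "extrinsics" (4x4, takes a point from camera to world coordinates). Camera axes: x right, y down, z forward; pixel columns grow to the right and rows downward; lengths in m; the calibration is good to about 2 mm. A picture is of the moment at which its call begins. camera_info takes no time and is no camera call.
- bot.job_done(): hands the job in; it is judged then, once.
The state is a dict: "time": time; "q": joint angles; "qd": joint speeds; "joint_efforts": joint torques, N m; "ee_pos": TCP position; "tcp_rot": TCP orientation; "wrist_force": force on the tool from outside, world axes, zero at the start; "torque": the same for the moment, N m; "opening": finger opening in m; "grasp_force": force on a finger pad.
Only numpy, scipy, OpenCV 4.12 (cv2) and the standard library are available. Lean on these libraries where they do the work, as an engineer would, in place of code of your own. Each camera call takes 0.05 s, during which the arm holds its last target. There are 200 camera calls.

## Working session

There is one attempt and no reset: what is moved stays moved. The work goes in short steps, Python scripts to look and compute and a tool call to move; the robot and the scene stay as the last step left them, time stands still between calls to the robot, and variables do not carry over. Pictures are saved under pics/ and viewed, at most 10 in all, crops included, and the job is handed in when it is done.

```bash
ls; mkdir -p pics; python3 - <<'E'
from workcell import bot
import cv2
o=bot.get_obs();print({k:o[k] for k in("time","ee_pos","tcp_rot","opening")})
for n in("top","side"):
    cv2.imwrite(f"pics/{n}0.png",bot.camera(n));i=bot.camera_info(n);print(i)
E
```

```text
pics
workcell.py
{'time': 0.0, 'ee_pos': array([ 0.22458176, -0.50183576,  0.25560004]), 'tcp_rot': array([-1.79924445e+02,  1.51208362e-03,  2.41100295e+01]), 'opening': 0.08558001833836265}
{'mtx': array([[473.24331326,   0.        , 320.96759688],
       [  0.        , 473.24331326, 233.41881362],
       [  0.        ,   0.        ,   1.        ]]), 'extrinsics': array([[-0.45694128, -0.83723864,  0.30039328,  0.07187692],
       [-0.8894867 ,  0.43170526, -0.14981316,  0.16614036],
       [-0.004252  , -0.33565165, -0.94197659,  1.53934284],
       [ 0.        ,  0.        ,  0.        ,  1.        ]])}
{'mtx': array([[566.39370444,   0.        , 315.79774252],
       [  0.        , 566.39370444, 236.86562639],
       [  0.        ,   0.        ,   1.        ]]), 'extrinsics': array([[-0.92254699, -0.16556815,  0.34856024,  0.00758936],
       [-0.38505777,  0.45408606, -0.80345278,  1.14773541],
       [-0.02525016, -0.87543877, -0.48266903,  0.84065059],
       [ 0.        ,  0.        ,  0.        ,  1.        ]])}
```

View pics/top0.png

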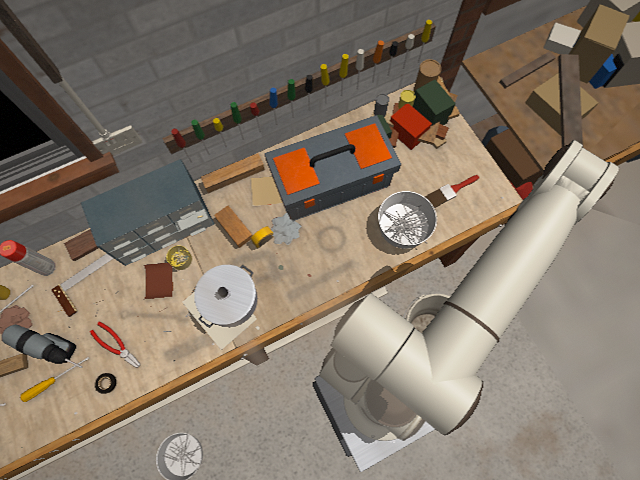

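View pics/side0.png

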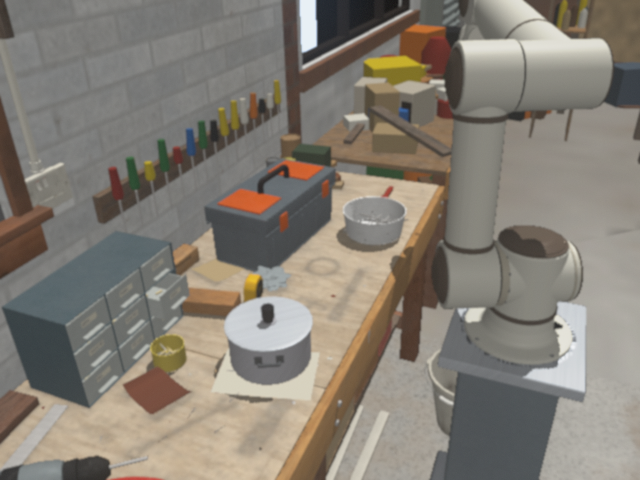

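The tub with its lid is at about (225,295) in the top view, with the knob near (221,293). In the side view the knob is near (267,312). The nail pan is at (407,220) in the top view. I'll enlarge both knobs in one picture.

```bash
python3 - <<'E'
import cv2,numpy as np
t=cv2.imread("pics/top0.png")[250:340,180:270];s=cv2.imread("pics/side0.png")[290:390,220:320]
r=lambda a:cv2.resize(a,(400,400),interpolation=cv2.INTER_CUBIC)
cv2.imwrite("pics/c0.png",np.hstack([r(t),r(s)]))
E
```

```text
(no output)
```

View pics/c0.png

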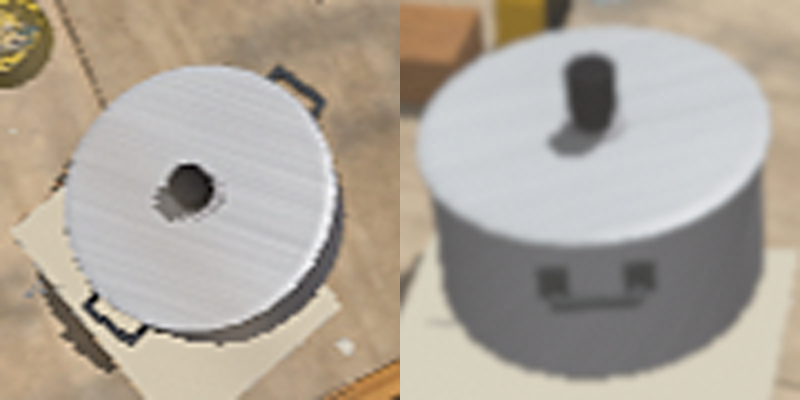

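The crop gives the knob top at about (223.0,291.2) in the top view and (267.5,306.3) in the side view. The lid plate's centre is at about (225.1,294.8) and (268.5,324). The lugs in the top view are at crop (297,91) and (117,318).

```bash
cat > h.py <<'E'
import numpy as np
from workcell import bot
from scipy.spatial.transform import Rotation as R
def ray(n,p,z):
    i=bot.camera_info(n);T=i["extrinsics"];d=T[:3,:3]@np.linalg.inv(i["mtx"])@[p[0],p[1],1]
    return (T[:3,3]+d*(z-T[2,3])/d[2]).round(4)
def proj(n,P):
    i=bot.camera_info(n);T=np.linalg.inv(i["extrinsics"]);c=T[:3,:3]@np.array(P)+T[:3,3];u=i["mtx"]@c
    return (u[:2]/u[2]).round(1)
def togo(P,yaw=None):
    "tool-axis shift to world TCP target P, for drive rows"
    o=bot.get_obs();M=R.from_euler('xyz',o["tcp_rot"],degrees=True)
    print("t",round(o["time"],2),"at",o["ee_pos"].round(4),o["tcp_rot"].round(2),"shift",M.inv().apply(np.array(P)-o["ee_pos"]).round(4),
      "turn" ,None if yaw is None else (-(yaw-o["tcp_rot"][2])+90)%180-90)
E
python3 - <<'E'
from h import *
c=lambda x,y:(180+x/4.444,250+y/4.444); s=lambda x,y:(220+(x-400)/4,290+y/4)
print("knobtop",ray("top",c(191,182),.138),ray("side",s(590,63),.138))
print("lid",ray("top",c(200.5,199),.1),ray("side",s(594,136),.1))
print("lugs",ray("top",c(297,91),.07),ray("top",c(117,318),.07),ray("side",s(597,287),.07))
print("pan",ray("top",(407,220),.079))
togo([.4,.2,.2])
E
```

```text
knobtop [0.4903 0.2901 0.138 ] [0.4949 0.2914 0.138 ]
lid [0.4876 0.2923 0.1   ] [0.4893 0.3033 0.1   ]
lugs [0.5372 0.2016 0.07  ] [0.4455 0.38   0.07  ] [0.4513 0.3793 0.07  ]
pan [ 0.4491 -0.3405  0.079 ]
t 0.1 at [ 0.2246 -0.5019  0.2557] [-179.93   -0.     24.11] shift [ 0.4468 -0.5689  0.0563] turn None
```

The rows are not in the units I measure in: shifts go in shares of 200 mm and turns go in shares of pi rad. I convert before sending: -0.146 m / 0.2 = -0.73, 0.135 m / 0.2 = 0.675, -35 degrees / 180 = -0.1944.

Request:
hand_motion(
  moves=[
    [0.135,-0.145,0,-0.0389,0.085],
    [0.27,-0.295,0,-0.0778,0.085],
    [0.405,-0.44,0,-0.1167,0.085],
    [0.54,-0.585,0,-0.1556,0.085],
    [0.675,-0.73,0,-0.1944,0.085],
  ],
  grip_force=30,
)

```text
time: 0.52
ee_pos: [0.2882, -0.3119, 0.2559]
tcp_rot: [-180.0, -0.0, 59.4]
wrist_force: [0.7, 0.7, 0.3]
opening: 0.0849
grasp_force: 0.0
```

```bash
python3 -c "
from h import *
togo([.4915,.2908,.25])"
```

```text
t 0.52 at [ 0.2882 -0.3119  0.2559] [-1.7998e+02 -1.0000e-02  5.9410e+01] shift [ 0.6223 -0.1316  0.0061] turn None
```

Scaled: 0.195 m / 0.2 = 0.975, 0.039 m / 0.2 = 0.195, -35 degrees / 180 = -0.1944.

Request:
hand_motion(
  moves=[
    [0.195,-0.04,0,-0.0389,0.085],
    [0.39,-0.08,0,-0.0778,0.085],
    [0.585,-0.125,0,-0.1167,0.085],
    [0.78,-0.165,0,-0.1556,0.085],
    [0.975,-0.205,0,-0.1944,0.085],
  ],
)

```text
time: 0.93
ee_pos: [0.3531, -0.1234, 0.2562]
tcp_rot: [180.0, 0.0, 94.4]
wrist_force: [1.0, -0.1, 0.2]
opening: 0.0849
grasp_force: 0.0
```

```bash
python3 -c "
from h import *
togo([.4915,.2908,.25])"
```

```text
t 0.93 at [ 0.3531 -0.1234  0.2562] [1.7998e+02 1.0000e-02 9.4430e+01] shift [0.4022 0.17   0.0062] turn None
```

Scaled: 0.185 m / 0.2 = 0.925, 0.148 m / 0.2 = 0.74, -30 degrees / 180 = -0.1667.

Request:
hand_motion(
  moves=[
    [0.185,0.08,0,-0.0389,0.085],
    [0.37,0.155,0,-0.0778,0.085],
    [0.555,0.235,0,-0.1167,0.085],
    [0.74,0.31,0,-0.1556,0.085],
    [0.925,0.39,0,-0.1667,0.085],
  ],
)

```text
time: 1.35
ee_pos: [0.4176, 0.0671, 0.2562]
tcp_rot: [180.0, 0.0, 124.5]
wrist_force: [1.1, -1.2, 0.3]
opening: 0.0851
grasp_force: 0.0
```

```bash
python3 -c "
from h import *
togo([.4915,.2908,.25])"
```

```text
t 1.35 at [0.4176 0.0671 0.2562] [1.7999e+02 1.0000e-02 1.2454e+02] shift [0.1424 0.1877 0.0062] turn None
```

Scaled: 0.152 m / 0.2 = 0.76, 0.122 m / 0.2 = 0.61.

Request:
hand_motion(
  moves=[
    [0.115,0.15,0,0,0.085],
    [0.225,0.3,0,0,0.085],
    [0.35,0.46,0,0,0.085],
    [0.465,0.61,0,0,0.085],
    [0.575,0.76,0,0,0.085],
  ],
)

```text
time: 1.77
ee_pos: [0.4791, 0.2475, 0.2559]
tcp_rot: [-180.0, -0.0, 124.1]
wrist_force: [1.8, -1.1, 0.7]
opening: 0.085
grasp_force: 0.0
```

Request:
hand_motion(
  moves=[
    [0.137,0.1785,0,0,0.085],
    [0.137,0.1785,0.15,0,0.085],
    [0.137,0.1785,0.3,0,0.085],
    [0.137,0.1785,0.3,0,0.085],
  ],
)

```text
time: 2.1
ee_pos: [0.4914, 0.2878, 0.1894]
tcp_rot: [-179.4, -0.0, 124.2]
wrist_force: [-1.0, -0.1, -1.5]
opening: 0.0853
grasp_force: 0.0
```

```bash
python3 - <<'E'
from h import *
import cv2
togo([.4915,.2908,.130])
r=lambda a:cv2.resize(a,(400,400),interpolation=cv2.INTER_CUBIC)
cv2.imwrite("pics/c1.png",np.hstack([r(bot.camera("top")[230:340,170:280]),r(bot.camera("side")[240:390,200:350])]))
E
```

```text
t 2.1 at [0.4914 0.2878 0.1894] [-1.7943e+02 -4.0000e-02  1.2418e+02] shift [0.0024 0.0024 0.0593] turn None
```

View pics/c1.png

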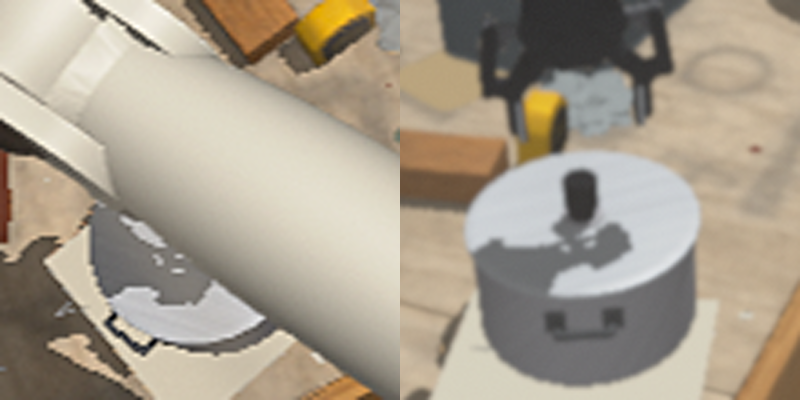

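The side view shows the open fingers straddling the knob, which is at about (580,195) in the crop. I'll go down now.

Scaled: 0.057 m / 0.2 = 0.285, 0.04 m / 0.2 = 0.2.

Request:
hand_motion(
  moves=[
    [0,0,0.1,0,0.085],
    [0,0,0.2,0,0.085],
    [0,0,0.285,0,0.085],
    [0,0,0.285,0,0.085],
    [0,0,0.285,0,0.06],
  ],
)

```text
time: 2.62
ee_pos: [0.4936, 0.2878, 0.1412]
tcp_rot: [179.9, 0.0, 124.1]
wrist_force: [0.5, 0.1, 0.1]
opening: 0.0749
grasp_force: 0.0
```

```bash
python3 -c "
from h import *
togo([.4915,.2908,.130])"
```

```text
t 2.62 at [0.4936 0.2878 0.1412] [179.92   0.   124.07] shift [ 0.0037 -0.      0.0112] turn None
```

Scaled: 0.0105 m / 0.2 = 0.0525, 0.0035 m / 0.2 = 0.0175.

Request:
hand_motion(
  moves=[
    [0.0175,0,0.0525,0,0.06],
    [0.0175,0,0.0525,0,0.045],
    [0.0175,0,0.0525,0,0.035],
    [0.0175,0,0.0525,0,0.02],
    [0.0175,0,0.0525,0,0.02],
  ],
  grip_force=40,
)

```text
time: 3.03
ee_pos: [0.4924, 0.2917, 0.1301]
tcp_rot: [179.8, 0.0, 124.1]
wrist_force: [4.6, 3.4, -0.2]
opening: 0.0266
grasp_force: 41.5
```

Request:
hand_motion(
  moves=[
    [0,0,0,0,0.02],
    [0,0,0,0,0.02],
    [0,0,0,0,0.02],
    [0,0,0,0,0.02],
  ],
)

```text
time: 3.37
ee_pos: [0.4925, 0.2917, 0.1301]
tcp_rot: [179.8, 0.0, 124.1]
wrist_force: [3.6, 3.1, 1.1]
opening: 0.027
grasp_force: 41.5
```

```bash
python3 -c "
from h import *
togo([.4915,.2908,.130])"
```

```text
t 3.37 at [0.4925 0.2917 0.1301] [179.79   0.   124.12] shift [-0.0002 -0.0013  0.    ] turn None
```

Request:
hand_motion(
  moves=[
    [0,0,-0.05,0,0.02],
    [0,0,-0.125,0,0.02],
    [0,0,-0.225,0,0.02],
    [0,0,-0.325,0,0.02],
    [0,0,-0.4,0,0.02],
  ],
  grip_force=60,
)

```text
time: 3.78
ee_pos: [0.4913, 0.291, 0.2107]
tcp_rot: [179.9, 0.0, 124.1]
wrist_force: [0.1, -0.1, -1.1]
opening: 0.0262
grasp_force: 60.0
```

```bash
python3 -c "
from h import *
togo([.45,.045,.21]);print(bot.get_obs()['wrist_force'],bot.get_obs()['torque'])"
```

```text
t 3.78 at [0.4913 0.291  0.2107] [179.95   0.   124.11] shift [-0.1805 -0.1722  0.0005] turn None
[ 0.06645053 -0.06842009 -1.08119881] [ 0.03517201 -0.02507509 -0.01505068]
```

Scaled: -0.112 m / 0.2 = -0.56, -0.107 m / 0.2 = -0.535.

Request:
hand_motion(
  moves=[
    [-0.075,-0.075,0,0,0.02],
    [-0.19,-0.18,0,0,0.02],
    [-0.31,-0.295,0,0,0.02],
    [-0.44,-0.42,0,0,0.02],
    [-0.56,-0.535,0,0,0.02],
  ],
)

```text
time: 4.2
ee_pos: [0.4648, 0.1368, 0.209]
tcp_rot: [-180.0, 0.0, 124.1]
wrist_force: [0.6, 0.2, -1.0]
opening: 0.0262
grasp_force: 60.0
```

Request:
hand_motion(
  moves=[
    [-0.125,-0.12,0,0,0.02],
    [-0.25,-0.24,0,0,0.02],
    [-0.3425,-0.326,0,0,0.02],
    [-0.3425,-0.326,0,0,0.02],
    [-0.3425,-0.326,0,0,0.02],
  ],
)

```text
time: 4.62
ee_pos: [0.4498, 0.0439, 0.2093]
tcp_rot: [180.0, 0.0, 124.0]
wrist_force: [-0.0, -0.7, -1.6]
opening: 0.0265
grasp_force: 60.1
```

```bash
python3 - <<'E'
from h import *
import cv2
togo([.45,.045,.042]);print(bot.get_obs()['wrist_force'],bot.get_obs()['torque'])
r=lambda a:cv2.resize(a,(400,400),interpolation=cv2.INTER_CUBIC)
cv2.imwrite("pics/c2.png",np.hstack([r(bot.camera("top")[200:360,160:320]),r(bot.camera("side")[180:420,200:440])]))
E
```

```text
t 4.62 at [0.4498 0.0439 0.2093] [1.7997e+02 1.0000e-02 1.2396e+02] shift [0.0008 0.0007 0.1673] turn None
[-0.03826473 -0.66471064 -1.59583449] [ 0.00134883 -0.02289928 -0.00666575]
```

View pics/c2.png

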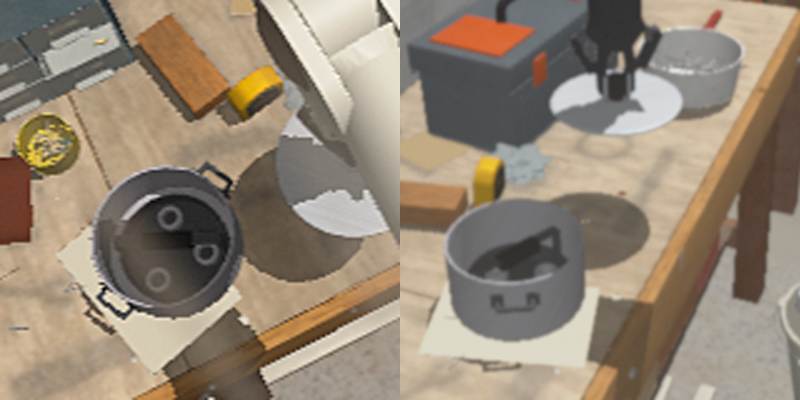

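The lid is held level over bare bench, and the basket with its three bushes can be seen in the tub. I'll lower the lid.

Scaled: 0.15 m / 0.2 = 0.75, 0.13 m / 0.2 = 0.65.

Request:
hand_motion(
  moves=[
    [0,0,0.15,0,0.02],
    [0,0,0.325,0,0.02],
    [0,0,0.5,0,0.02],
    [0,0,0.65,0,0.02],
    [0,0,0.75,0,0.02],
  ],
)

```text
time: 5.13
ee_pos: [0.4486, 0.046, 0.0556]
tcp_rot: [-179.8, -0.1, 124.2]
wrist_force: [-0.1, 0.9, -1.7]
opening: 0.0262
grasp_force: 60.0
```

Request:
hand_motion(
  moves=[
    [0,0,0.03,0,0.02],
    [0,0,0.05,0,0.02],
    [0,0,0.065,0,0.02],
  ],
)

```text
time: 5.38
ee_pos: [0.4505, 0.0456, 0.0465]
tcp_rot: [180.0, 0.0, 124.2]
wrist_force: [1.0, 0.1, -2.0]
opening: 0.0267
grasp_force: 60.0
```

```bash
python3 -c "
from h import *
togo([.45,.045,.0411])"
```

```text
t 5.38 at [0.4505 0.0456 0.0465] [1.7996e+02 2.0000e-02 1.2417e+02] shift [-0.0002 -0.0007  0.0054] turn None
```

Scaled: 0.004 m / 0.2 = 0.02, 0.003 m / 0.2 = 0.015.

Request:
hand_motion(
  moves=[
    [0,0,0.01,0,0.02],
    [0,0,0.015,0,0.02],
    [0,0,0.02,0,0.02],
    [0,0,0.02,0,0.02],
    [0,0,0.02,0,0.02],
  ],
)

```text
time: 5.8
ee_pos: [0.4502, 0.0449, 0.0423]
tcp_rot: [180.0, 0.0, 124.1]
wrist_force: [-0.2, 0.4, -1.7]
opening: 0.0266
grasp_force: 60.0
```

Request:
hand_motion(
  moves=[
    [0,0,0.005,0,0.02],
    [0,0,0.0075,0,0.02],
    [0,0,0.0075,0,0.02],
  ],
)

```text
time: 6.05
ee_pos: [0.4502, 0.0449, 0.041]
tcp_rot: [180.0, 0.0, 124.1]
wrist_force: [-2.0, -0.5, 4.3]
opening: 0.0262
grasp_force: 60.8
```

Contact: the wrist force is +4 N, so the lid is on the bench. I'll release it and rise.

Request:
hand_motion(
  moves=[
    [0,0,0,0,0.03],
    [0,0,0,0,0.06],
    [0,0,0,0,0.085],
    [0,0,0,0,0.085],
    [0,0,0,0,0.085],
  ],
  grip_force=20,
)

```text
time: 6.47
ee_pos: [0.4499, 0.0449, 0.0402]
tcp_rot: [-180.0, -0.0, 124.1]
wrist_force: [0.3, 0.3, 0.7]
opening: 0.0769
grasp_force: 0.0
```

Request:
hand_motion(
  moves=[
    [0,0,-0.1,0,0.085],
    [0,0,-0.3,0,0.085],
    [0,0,-0.5,0,0.085],
    [0,0,-0.7,0,0.085],
    [0,0,-0.85,0,0.085],
  ],
)

```text
time: 6.88
ee_pos: [0.4501, 0.045, 0.2136]
tcp_rot: [179.9, 0.1, 124.1]
wrist_force: [0.0, 0.3, -0.3]
opening: 0.085
grasp_force: 0.0
```

Request:
hand_motion(
  moves=[
    [0,0,-0.1,0,0.085],
    [-0.15,0.15,-0.1,0,0.085],
    [-0.3,0.3,-0.1,0,0.085],
    [-0.4,0.4,-0.1,0,0.085],
    [-0.4,0.4,-0.1,0,0.085],
  ],
)

```text
time: 7.3
ee_pos: [0.5649, 0.0226, 0.2276]
tcp_rot: [-179.9, -0.0, 124.1]
wrist_force: [0.5, 0.7, -0.9]
opening: 0.0848
grasp_force: 0.0
```

```bash
python3 - <<'E'
from h import *
import cv2
togo([.4915,.2908,.21])
r=lambda a,h:cv2.resize(a,(400,h),interpolation=cv2.INTER_CUBIC)
t=bot.camera("top");s=bot.camera("side")
cv2.imwrite("pics/c3.png",np.hstack([r(t[250:340,180:270],400),r(s[290:390,220:320],400)]))
cv2.imwrite("pics/f3.png",np.hstack([r(t[200:360,160:360],320),r(s[180:420,200:500],320)]))
E
```

```text
t 7.3 at [0.5649 0.0226 0.2276] [-1.7991e+02 -4.0000e-02  1.2405e+02] shift [0.2633 0.0894 0.0177] turn None
```

View pics/c3.png

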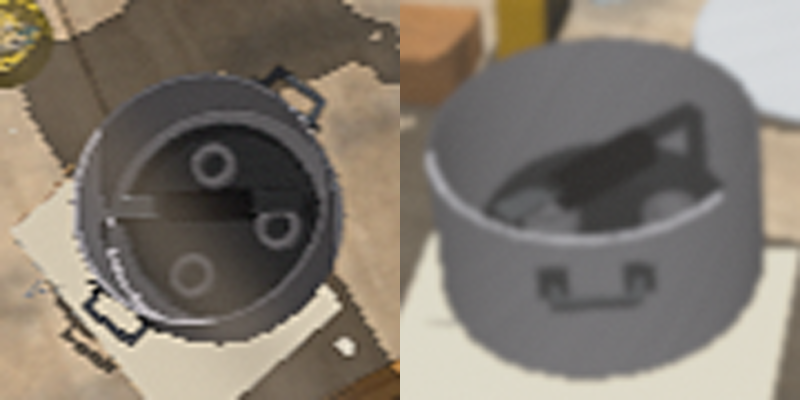

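View pics/f3.png

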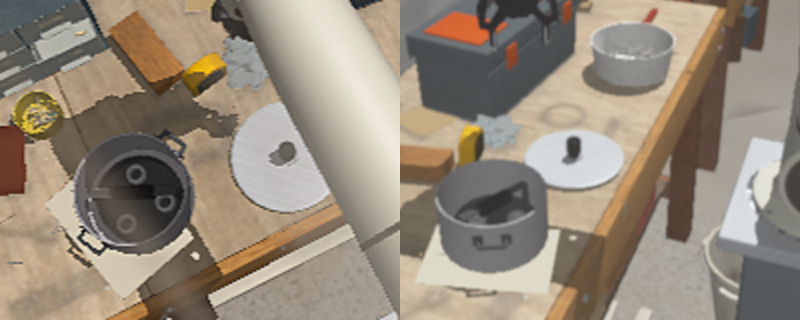

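The lid lies flat on the bench, knob up. The carrying bar runs roughly horizontally in the top crop, at crop row 203. I'll stretch the contrast to locate the grip.

```bash
python3 - <<'E'
import cv2,numpy as np
c=cv2.imread("pics/c3.png")
a=c[100:330,70:340];b=c[80:250,480:740]
f=lambda a:cv2.resize(np.clip(255*(a/140.)**.6,0,255).astype('uint8'),None,fx=400/a.shape[1],fy=400/a.shape[1],interpolation=cv2.INTER_CUBIC)
A,B=f(a),f(b);o=np.zeros((max(len(A),len(B)),800,3),'uint8');o[:len(A),:400]=A;o[:len(B),400:]=B
cv2.imwrite("pics/c4.png",o);print(A.shape,B.shape)
E
```

```text
(341, 400, 3) (262, 400, 3)
```

View pics/c4.png

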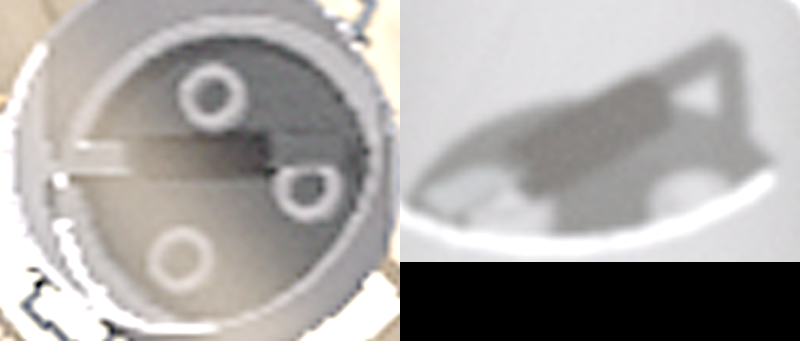

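In the enhanced crop the grip block spans A x 125–270, y 133–178, with its axis nearly horizontal. The basket rim ellipse is centred at about A(228,172). In the side crop the grip is centred at about B(595,135), with its axis running from (527,165) to (665,98).

```bash
cat >> h.py <<'E'
A=lambda x,y:(180+(70+x/1.4815)/4.444,250+(100+y/1.4815)/4.444)
B=lambda x,y:(220+(80+(x-400)/1.538)/4,290+(80+y/1.538)/4)
E
python3 - <<'E'
from h import *
print("grip top",ray("top",A(197,154),.073),"side",ray("side",B(595,135),.072))
print("basket rim",ray("top",A(228,172),.035))
e=[ray("top",A(75,157),.075),ray("top",A(268,153),.073)];d=e[1]-e[0];print("axis top",np.degrees(np.arctan2(d[1],d[0])))
e=[ray("side",B(527,150),.075),ray("side",B(665,83),.075)];d=e[1]-e[0];print("axis side",np.degrees(np.arctan2(d[1],d[0])),e)
# predicted corners of the grip
inv=lambda p:(((p[0]-180)*4.444-70)*1.4815,((p[1]-250)*4.444-100)*1.4815)
invB=lambda p:(400+((p[0]-220)*4-80)*1.538,((p[1]-290)*4-80)*1.538)
for c,y in(((.4915,.2908),-61),((.488,.293),-61),((.488,.293),-64)):
  u=np.array([np.cos(np.radians(y)),np.sin(np.radians(y))]);v=np.array([-u[1],u[0]])
  for n,f in(("top",inv),("side",invB)):
    print(c,y,n,[tuple(np.round(f(proj(n,[*(np.array(c)+a*.032*u+b*.01*v),z]))).astype(int)) for z in(.079,.061) for a,b in((1,1),(1,-1),(-1,-1),(-1,1))])
togo([.4915,.2908,.21])
E
```

```text
grip top [0.4913 0.2945 0.073 ] side [0.4884 0.2939 0.072 ]
basket rim [0.487  0.2879 0.035 ]
axis top -115.81009924057277
axis side -119.22501404458592 [array([0.505 , 0.3131, 0.075 ]), array([0.4763, 0.2618, 0.075 ])]
(0.4915, 0.2908) -61 top [(np.int64(226), np.int64(82)), (np.int64(259), np.int64(104)), (np.int64(177), np.int64(215)), (np.int64(144), np.int64(192)), (np.int64(233), np.int64(90)), (np.int64(266), np.int64(113)), (np.int64(185), np.int64(222)), (np.int64(152), np.int64(199))]
(0.4915, 0.2908) -61 side [(np.int64(558), np.int64(60)), (np.int64(614), np.int64(55)), (np.int64(623), np.int64(167)), (np.int64(564), np.int64(172)), (np.int64(562), np.int64(100)), (np.int64(617), np.int64(95)), (np.int64(626), np.int64(208)), (np.int64(568), np.int64(213))]
(0.488, 0.293) -61 top [(np.int64(225), np.int64(90)), (np.int64(258), np.int64(113)), (np.int64(175), np.int64(223)), (np.int64(142), np.int64(200)), (np.int64(231), np.int64(98)), (np.int64(264), np.int64(121)), (np.int64(183), np.int64(230)), (np.int64(150), np.int64(207))]
(0.488, 0.293) -61 side [(np.int64(564), n
[... 202 characters left out ...]
), (np.int64(574), np.int64(220))]
(0.488, 0.293) -64 top [(np.int64(228), np.int64(91)), (np.int64(260), np.int64(115)), (np.int64(172), np.int64(222)), (np.int64(140), np.int64(197)), (np.int64(235), np.int64(99)), (np.int64(266), np.int64(124)), (np.int64(180), np.int64(229)), (np.int64(148), np.int64(204))]
(0.488, 0.293) -64 side [(np.int64(569), np.int64(64)), (np.int64(625), np.int64(61)), (np.int64(624), np.int64(175)), (np.int64(565), np.int64(178)), (np.int64(572), np.int64(104)), (np.int64(628), np.int64(101)), (np.int64(627), np.int64(215)), (np.int64(569), np.int64(219))]
t 7.4 at [0.5615 0.0233 0.2289] [-1.7988e+02 -8.0000e-02  1.2407e+02] shift [0.2608 0.0919 0.0191] turn None
```

```bash
python3 - <<'E'
from h import *
inv=lambda p:(((p[0]-180)*4.444-70)*1.4815,((p[1]-250)*4.444-100)*1.4815)
invB=lambda p:(400+((p[0]-220)*4-80)*1.538,((p[1]-290)*4-80)*1.538)
for c,y in(((.490,.293),62),((.490,.293),65),((.487,.292),62)):
  u=np.array([np.cos(np.radians(y)),np.sin(np.radians(y))]);v=np.array([-u[1],u[0]])
  for n,f in(("top",inv),("side",invB)):
    print(c,y,n,[tuple(np.round(f(proj(n,[*(np.array(c)+a*.032*u+b*.01*v),z]))).astype(int).tolist()) for z in(.079,.061) for a,b in((1,1),(1,-1),(-1,-1),(-1,1))])
E
```

```text
(0.49, 0.293) 62 top [(129, 172), (133, 131), (268, 132), (264, 174), (138, 180), (141, 139), (274, 141), (271, 182)]
(0.49, 0.293) 62 side [(532, 169), (499, 141), (647, 66), (681, 93), (535, 210), (503, 182), (650, 107), (684, 133)]
(0.49, 0.293) 65 top [(131, 176), (132, 134), (266, 129), (266, 171), (139, 184), (140, 142), (273, 137), (272, 178)]
(0.49, 0.293) 65 side [(536, 170), (500, 144), (644, 65), (679, 90), (540, 212), (505, 185), (646, 105), (682, 130)]
(0.487, 0.292) 62 top [(134, 177), (138, 136), (272, 137), (269, 178), (142, 184), (146, 144), (278, 145), (275, 186)]
(0.487, 0.292) 62 side [(541, 169), (508, 141), (657, 67), (690, 93), (545, 210), (512, 182), (659, 107), (692, 133)]
```

Scaled: 0.17 m / 0.2 = 0.85, 0.022 m / 0.2 = 0.11, 35 degrees / 180 = 0.1944.

Request:
hand_motion(
  moves=[
    [0.15,0.05,0,0.0389,0.085],
    [0.325,0.11,0.025,0.0778,0.085],
    [0.5,0.175,0.05,0.1167,0.085],
    [0.675,0.235,0.075,0.1556,0.085],
    [0.85,0.295,0.1,0.1944,0.085],
  ],
)

```text
time: 7.82
ee_pos: [0.5138, 0.1961, 0.2113]
tcp_rot: [179.9, -0.0, 89.9]
wrist_force: [1.1, -0.1, 0.0]
opening: 0.0853
grasp_force: 0.0
```

```bash
python3 -c "
from h import *
togo([.49,.2935,.18],62.5)
print(bot.get_obs()['q'])"
```

```text
t 7.82 at [0.5138 0.1961 0.2113] [ 1.7994e+02 -2.0000e-02  8.9880e+01] shift [ 0.0974 -0.024   0.0313] turn 27.384880627204765
[2.08869836e+01 4.19547768e+00 4.24881027e+00 8.99925298e+01
 2.99035512e-03 1.11002116e+02]
```

Scaled: 0.0975 m / 0.2 = 0.4875, 0.09 m / 0.2 = 0.45, 27 degrees / 180 = 0.15.

Request:
hand_motion(
  moves=[
    [0.15,-0.04,0,0.0389,0.07],
    [0.3,-0.075,0.05,0.0778,0.07],
    [0.45,-0.11,0.1,0.1167,0.07],
    [0.4875,-0.12,0.155,0.15,0.07],
    [0.4875,-0.12,0.155,0.15,0.07],
  ],
)

```text
time: 8.23
ee_pos: [0.4887, 0.2937, 0.178]
tcp_rot: [-179.9, 0.1, 63.1]
wrist_force: [-0.1, 0.1, -0.2]
opening: 0.07
grasp_force: 0.0
```

Request:
hand_motion(
  moves=[
    [0,0,0,0,0.07],
    [0,0,0,0,0.07],
  ],
)

```text
time: 8.4
ee_pos: [0.4909, 0.2914, 0.1808]
tcp_rot: [180.0, -0.0, 63.4]
wrist_force: [0.1, 0.5, 0.2]
opening: 0.0697
grasp_force: 0.0
```

```bash
python3 -c "
from h import *
togo([.49,.2935,.076],62.5)
print(bot.get_obs()['q'])"
```

```text
t 8.4 at [0.4909 0.2914 0.1808] [ 1.7996e+02 -4.0000e-02  6.3410e+01] shift [ 0.0014 -0.0018  0.1048] turn 0.9133269470536902
[ 3.07013102e+01  6.90569417e+00  3.80898641e+00  8.68502966e+01
 -1.29822708e-02  1.47287990e+02]
```

Scaled: 0.09 m / 0.2 = 0.45, 0.085 m / 0.2 = 0.425, 1 degrees / 180 = 0.0056.

Request:
hand_motion(
  moves=[
    [0.0075,-0.009,0.125,0.0056,0.07],
    [0.0075,-0.009,0.25,0.0056,0.07],
    [0.0075,-0.009,0.35,0.0056,0.07],
    [0.0075,-0.009,0.425,0.0056,0.07],
    [0.0075,-0.009,0.45,0.0056,0.07],
  ],
)

```text
time: 8.82
ee_pos: [0.4898, 0.2926, 0.0881]
tcp_rot: [-179.9, 0.1, 62.3]
wrist_force: [-0.3, -0.1, 0.3]
opening: 0.0703
grasp_force: 0.0
```

Request:
hand_motion(
  moves=[
    [0,0,0.025,0,0.07],
    [0,0,0.05,0,0.07],
    [0,0,0.07,0,0.07],
    [0,0,0.07,0,0.07],
  ],
)

```text
time: 9.15
ee_pos: [0.4902, 0.2942, 0.0757]
tcp_rot: [180.0, -0.0, 62.2]
wrist_force: [-0.2, -0.9, 0.7]
opening: 0.0699
grasp_force: 0.0
```

```bash
python3 -c "
from h import *
togo([.49,.2935,.076],62.5)"
```

```text
t 9.15 at [0.4902 0.2942 0.0757] [ 1.7999e+02 -1.0000e-02  6.2240e+01] shift [-0.0007  0.0001 -0.0003] turn -0.26480745742122735
```

Close gently, then firm up.

Request:
hand_motion(
  moves=[
    [0,0,0,0,0.05],
    [0,0,0,0,0.035],
    [0,0,0,0,0.025],
    [0,0,0,0,0.01],
    [0,0,0,0,0.01],
  ],
  grip_force=20,
)

```text
time: 9.57
ee_pos: [0.4905, 0.2944, 0.0762]
tcp_rot: [179.9, -0.0, 62.2]
wrist_force: [0.5, 0.1, 3.0]
opening: 0.0198
grasp_force: 19.5
```

Request:
hand_motion(
  moves=[
    [0,0,0,0,0.01],
    [0,0,0,0,0.01],
    [0,0,0,0,0.01],
  ],
  grip_force=70,
)

```text
time: 9.82
ee_pos: [0.4905, 0.2945, 0.0764]
tcp_rot: [179.9, -0.1, 62.2]
wrist_force: [0.7, -1.0, 5.9]
opening: 0.0191
grasp_force: 68.7
```

```bash
python3 - <<'E'
from h import *
import cv2
togo([.4915,.2908,.076]);print(bot.get_obs()['torque'])
r=lambda a:cv2.resize(a,(400,400),interpolation=cv2.INTER_CUBIC)
cv2.imwrite("pics/c5.png",r(bot.camera("side")[250:390,200:340]))
E
```

```text
t 9.82 at [0.4905 0.2945 0.0764] [ 1.7995e+02 -6.0000e-02  6.2220e+01] shift [-0.0028  0.0026  0.0004] turn None
[-0.24867213 -0.28682815  0.07029553]
```

Scaled: -0.03 m / 0.2 = -0.15, -0.022 m / 0.2 = -0.11.

Request:
hand_motion(
  moves=[
    [0,0,-0.015,0,0.01],
    [0,0,-0.04,0,0.01],
    [0,0,-0.07,0,0.01],
    [0,0,-0.11,0,0.01],
    [0,0,-0.15,0,0.01],
  ],
  grip_force=90,
)

```text
time: 10.28
ee_pos: [0.4899, 0.2943, 0.1062]
tcp_rot: [-180.0, 0.0, 62.2]
wrist_force: [-0.4, 0.2, -4.0]
opening: 0.0183
grasp_force: 87.3
```

Request:
hand_motion(
  moves=[
    [0,0,-0.05,0,0.01],
    [0,0,-0.1,0,0.01],
    [0,0,-0.155,0,0.01],
    [0,0,-0.21,0,0.01],
    [0,0,-0.26,0,0.01],
  ],
)

```text
time: 10.7
ee_pos: [0.4902, 0.2944, 0.1592]
tcp_rot: [180.0, -0.0, 62.2]
wrist_force: [-0.0, -1.0, -3.1]
opening: 0.0184
grasp_force: 87.2
```

Request:
hand_motion(
  moves=[
    [0,0,-0.05,0,0.01],
    [0,0,-0.11,0,0.01],
    [0,0,-0.18,0,0.01],
    [0,0,-0.25,0,0.01],
    [0,0,-0.295,0,0.01],
  ],
)

```text
time: 11.12
ee_pos: [0.4903, 0.2944, 0.2188]
tcp_rot: [180.0, -0.1, 62.2]
wrist_force: [0.1, -0.0, -3.8]
opening: 0.0185
grasp_force: 87.3
```

Request:
hand_motion(
  moves=[
    [0,0,0,0,0.01],
    [0,0,0,0,0.01],
    [0,0,0,0,0.01],
  ],
)

```text
time: 11.37
ee_pos: [0.4899, 0.2942, 0.2159]
tcp_rot: [-180.0, 0.1, 62.2]
wrist_force: [0.4, -0.3, -5.4]
opening: 0.0186
grasp_force: 87.4
```

```bash
python3 - <<'E'
from h import *
import cv2
togo([.4915,.2908,.2174]);print(bot.get_obs()['torque'])
r=lambda a:cv2.resize(a,(400,400),interpolation=cv2.INTER_CUBIC)
cv2.imwrite("pics/c6.png",np.hstack([r(bot.camera("top")[235:345,170:280]),r(bot.camera("side")[240:390,200:350])]))
E
```

```text
t 11.37 at [0.4899 0.2942 0.2159] [-1.7997e+02  5.0000e-02  6.2230e+01] shift [-0.0023  0.003  -0.0015] turn None
[-0.00562043  0.0592537  -0.065928  ]
```

View pics/c6.png

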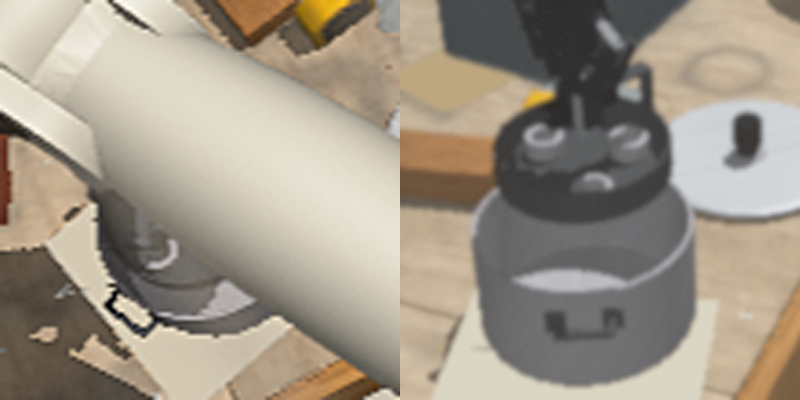

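The basket is clear of the tub, level, with three bushes in it. Its rim spans crop x 496–671 and the tub's rim 472–695. I'll check the centring with projected outlines.

```bash
python3 - <<'E'
from h import *
a=np.linspace(0,2*np.pi,180)
def ext(c,r,z):
    p=np.array([proj("side",[c[0]+r*np.cos(t),c[1]+r*np.sin(t),z]) for t in a]);p=(p-[200,240])*2.6667+[400,0]
    return p.min(0).round(),p.max(0).round()
for c in((.4915,.2908),(.490,.294),(.490,.288)):
    print(c,"tub rim",ext(c,.09,.095),"foot",ext(c,.09,0),"basket rim",ext(c,.07,.1745),"under",ext(c,.07,.1435))
E
```

```text
(0.4915, 0.2908) tub rim (array([475., 155.]), array([699., 293.])) foot (array([487., 243.]), array([702., 387.])) basket rim (array([491.,  89.]), array([671., 191.])) under (array([495., 121.]), array([672., 225.]))
(0.49, 0.294) tub rim (array([475., 157.]), array([699., 296.])) foot (array([486., 245.]), array([703., 390.])) basket rim (array([490.,  91.]), array([671., 194.])) under (array([494., 123.]), array([672., 228.]))
(0.49, 0.288) tub rim (array([479., 153.]), array([702., 291.])) foot (array([490., 241.]), array([705., 385.])) basket rim (array([494.,  88.]), array([674., 190.])) under (array([498., 119.]), array([675., 223.]))
```

The basket is within about 3 mm of the tub's centre. I'll nudge it 1.5 mm in x and 1.5 mm up, let it settle, and hand in if it holds steady.

Scaled: 0.0013 m / 0.2 = 0.0065, -0.0007 m / 0.2 = -0.0035.

Request:
hand_motion(
  moves=[
    [0.0015,0.0035,-0.0035,0,0.01],
    [0.0035,0.0065,-0.006,0,0.01],
    [0.0035,0.0065,-0.006,0,0.01],
    [0.0035,0.0065,-0.006,0,0.01],
    [0.0035,0.0065,-0.006,0,0.01],
  ],
)

```text
time: 11.88
ee_pos: [0.4915, 0.2943, 0.2178]
tcp_rot: [-180.0, 0.0, 62.2]
wrist_force: [-0.3, 0.1, -4.0]
opening: 0.0186
grasp_force: 87.3
```

Request:
hand_motion(
  moves=[
    [0,0,0,0,0.01],
    [0,0,0,0,0.01],
    [0,0,0,0,0.01],
    [0,0,0,0,0.01],
    [0,0,0,0,0.01],
  ],
)

```text
time: 12.3
ee_pos: [0.4915, 0.2943, 0.2179]
tcp_rot: [180.0, -0.0, 62.2]
wrist_force: [0.3, -0.5, -4.5]
opening: 0.0187
grasp_force: 87.4
```

```bash
python3 -c "
from workcell import bot
print(bot.job_done())"
```

```text
the job is handed in; nothing more can be done
None
```

The job is handed in at 12.3 s: the lid lies flat on the bench, knob up, and the basket with its three bushes is held still and level about 5 cm above the rim, within an estimated 3–5 mm of the tub's centre.

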